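# Release a parcel scale's sprung transport screw

### The job

Free the parcel scale for use: pull its red sprung transport screw straight up, turn it anticlockwise (seen from above) to feel for the place where its thread catches, and drive it on anticlockwise until it stops, so that it stays up by itself. Pull and turn gently, never wrenching the screw against its thread or its stop, and leave the weights, the label roll and the glue jar where they stand.

Things in the scene. Friction and masses are not known exactly. Their poses are not given: they have to be found in the camera images.
- scale: Fixed grey electronic parcel scale, 180 (x) x 210 (y) x 52 mm high; steel weighing plate on its rear half (top 59 mm), dark display at its front left, the red screw at its front right. Origin at the centre of its underside; x points to its back, y to its left, z up.
- spindle: Fixed black bush, 40 mm across, top 56 mm above the worktop, in which the screw slides and turns. Origin on the screw's vertical axis at worktop height, 45 mm in front of and 55 mm to the right of the scale's centre. The hidden thread sits in the scale below it.
- knob_grip (a point): Centre of the upright red wing on the screw's knob, moving with it; 74 mm above the worktop at rest. The wing is 40 mm long (point x), 14 mm thick (point y) and 24 mm tall (z), so it reaches 12 mm above and below this point, over a round skirt 33 mm across. Grasp it from above across its thickness.
- screw_lift (a joint): How far the screw is pulled up, m: 0 at rest. Spring: 5 N at rest, 8 N at 18 mm. A lug on the screw meets a blind disc at about 7 mm, except at one gap, where it rises to about 16 mm and meets a roof. Turned on anticlockwise from there it enters a groove (2 mm up and down play) whose floor climbs 3.5 mm/rad, from about 14 to 17 mm at the stop; on that floor the released screw stays up.
- screw_turn (a joint): Turn of the screw, rad, growing anticlockwise seen from above. Let down (lift under 6 mm) it turns freely. The gap is hidden: its middle lies 0.4 to 1.25 rad anticlockwise of the start, and about 0.35 rad of turning leaves the lug inside it. From its middle the stop at the groove's end is about 1.4 rad further anticlockwise. No force on disc, roof, groove or stop may pass 40 N; the stop bears 14 mm off the axis.
- weight_500: Bystander: brass weight, 38 mm across, 45 mm high; origin at the centre of its underside. It stands in front of the scale.
- weight_200: Bystander: brass weight, 29 mm across, 36 mm high; origin at the centre of its underside. It stands in front of the scale.
- label_roll: Bystander: white roll of labels, 66 mm across, 40 mm high; origin at the centre of its underside. It stands in front of the scale.
- glue_jar: Bystander: glue jar with a red cap, 56 mm across, 95 mm high; origin at the centre of its underside. It stands to the left of the scale.

How it is judged (in metres and radians):
On the way:
1. the screw has been pulled up through the gap to the mouth of its thread (value of joint screw_lift above 0.0125 m), for 0.2 s.
At the end, for the whole second after the job is handed in: The released screw stays up by itself, at rest, driven to within about 0.25 rad of its stop: lift 16.3 to 19.2 mm (value of joint screw_lift between 0.0163 and 0.0192 m and velocity of joint screw_turn between -0.05 and 0.05 rad/s); the robot touches nothing.
It fails at once if the screw is forced against its thread, blind disc or stop with more than 40 N (contact force between spindle and scale above 40 N).
It fails at once if a bystander is shifted by more than 15 mm (distance of any of weight_500, weight_200, label_roll, glue_jar from where it was at the start of the episode above 0.015 m).
It also fails if it takes over 69 s, if anything falls off the work surface, if the arm or the gripper's body presses on something with over 40 N, if the wrist force passes 120 N, or if a joint passes its speed limit or range.

### The arm

A 6-joint arm with a two-finger parallel gripper is mounted at the origin on the work surface; the furniture and walls round the work are solid. World frame = base frame: x ahead of the robot, y to its left, z up, the work surface at z = 0. Lengths are in mm, angles in rad, forces in N, time in s.
With the tool pointing down it reaches from about 275 to 725 mm from the base axis. Payload 5.6 kg.
Tool frame: the origin (TCP) lies at the very end of the fingers, on their centre line; the grasp point (between the pads) lies 19 mm behind it (manip.pinch_z is the distance from the TCP to the grasp point, in mm); z points along the fingers, y is the line along which they close (so a half turn about z gives the same grasp; the last joint's range is limited). The gripper opens to 85 mm and grips with 20 to 120 N. Pads are 22 mm wide; open, the fingers measure 114 mm over their backs; the gripper's body (76 mm by 85 mm) begins 54 mm behind the grasp point. The pads swing forward as they close: fully open they stand 13 mm farther back than shut.
Start: joints at [1.444, 0.255, 0.108, 0, -1.424, -0.285], TCP at [220.116, 504.026, 231.283] pointing down, gripper open.
Joint ranges: [-2.95, 2.95], [-1.21, 1.97], [-1.09, 1.5], [-2.87, 1.71], [-2.94, -0.07], [-3.05, 3.05]. Speed limits (rad/s): [2.57, 2.57, 3.14, 3.14, 3.14, 3.14].

### API

Orientations are given as [roll, pitch, yaw] about the fixed x, y, z axes, in that order (R = Rz(yaw) Ry(pitch) Rx(roll)).
In Python, from plant import manip, grab_frame, calibration, masks_of gives the robot as it stands. Calls block until the motion is done:
- manip.move_pose(position, orientation): joint-space move of the TCP to a pose.
- manip.line_to(position, v=150, orientation=None, max_force=None): straight line of the TCP; orientation=None keeps the orientation; v is the mean speed in mm/s. With max_force (N) it stops when the force on the tool has changed by that much, and returns True; else False.
- manip.move_j(angles): joint-space move.
- manip.set_gripper(opening): finger opening in mm; the grip force is fixed at half the most; returns when the fingers have stopped.
- manip.sleep(seconds).
- manip.solve_ik(position, orientation): joint angles nearest the present ones, or None.
- manip.read_state(): the state.
- grab_frame(name): name is "scene" or "top" or "wrist"; returns the picture (384x512x3 uint8, blue, green, red); there is no depth.
- calibration(name): a dict with "vertical_fov" (degrees; the focal length in pixels is half the picture's height over the tangent of half this angle, whatever the lens; pixels are square), "cx", "cy" (the principal point, pixels), "xyz" and "rotation" of the camera in the world. Camera axes: x right, y down, z forward; pixel columns grow to the right and rows downward; lengths in mm; the calibration is good to about 2 mm. A picture is of the moment at which its call begins: read the wrist's pose just before it. calibration takes no time and is no camera call; for the wrist camera it gives the pose at the moment of the call.
A pose or a line that the arm cannot do raises manip.Unreachable and nothing moves.
- manip.close_job(): hands the job in; it is judged then, once.
Trained networks look in the newest picture that a camera, given by its name, has taken for a name from the list of things; names that differ only in an ending like _2 or _b are one class to them, and where a whole thing is asked for, a point or a joint stands for the part that bears it (a point fixed in the world has none). Each returns a list of dicts, best first, with "p" (0 to 1); they miss things now and then, are a little off and sometimes report something else, mostly with a low value. They report only what shows in the picture. A call takes as long as a camera call.
- masks_of(camera, query): "mask" (384x512 bool, what is visible of it) and "box" ([left, top, right, bottom] in pixels, round what is visible of it).
The state is a dict: "clock": time; "qpos": joint angles; "joint_velocities": joint speeds; "joint_torque": joint torques, N m; "ee_pos": TCP position; "tcp_rot": TCP orientation; "ft_force": force on the tool from outside, world axes, zero at the start; "moment": the same for the moment, N m; "grip_width": finger opening in mm; "grip_force": force on a finger pad.
Only numpy, scipy, OpenCV 4.12 (cv2) and the standard library are available. Lean on these libraries where they do the work, as an engineer would, in place of code of your own. Each camera call takes 0.05 s, during which the arm holds its last target. There are 200 camera calls.

## Working session

There is one attempt and no reset: what is moved stays moved. The work goes in short steps, each a Python script; the robot and the scene stay as the last script left them, time stands still between calls to the robot, and variables do not carry over. Pictures are saved under pics/ and viewed, at most 10 in all, crops included, and the job is handed in when it is done.

```bash
ls; mkdir -p pics; python3 - <<'E'
from plant import *
import cv2,numpy as np
for n in("scene","top"):
    f=grab_frame(n); cv2.imwrite(f"pics/{n}1.png",f)
    c=calibration(n); print(n,c)
    for q in("knob_grip","spindle","scale","glue_jar","weight_500","weight_200","label_roll"):
        for m in masks_of(n,q)[:1]: 
            ys,xs=np.nonzero(m["mask"]); print(q,round(m["p"],2),m["box"],xs.mean(),ys.mean())
print(manip.read_state())
E
```

```text
pics
scene {'vertical_fov': 45.873508104163136, 'cx': 256.3774680926615, 'cy': 191.54691073103703, 'xyz': array([ 269.02397528, -320.90654644,  765.91527036]), 'rotation': array([-2.46074227,  0.01126794, -0.44987681])}
knob_grip 0.56 [277.6, 209.2, 296.2, 226.9] 287.17981072555204 218.08832807570977
spindle 0.83 [274.2, 205.6, 298.6, 232.7] 286.80306905370844 220.08184143222508
scale 0.64 [227.2, 149.4, 356.9, 263.5] 289.3161546085233 203.44995044598613
glue_jar 0.63 [252.2, 122.0, 276.2, 164.0] 262.4647201946472 142.9537712895377
weight_500 0.71 [242.3, 266.3, 261.0, 281.9] 252.76 274.94
weight_200 0.71 [242.3, 266.3, 261.0, 281.9] 252.76 274.94
label_roll 0.58 [191.7, 198.1, 221.4, 235.9] 207.8001912045889 216.67686424474186
top {'vertical_fov': 42.953041261835466, 'cx': 260.35387642474655, 'cy': 186.6212618961869, 'xyz': array([ 302.567896  ,  178.00342369, 1065.86166683]), 'rotation': array([-2.93029155e+00,  1.79663690e-04, -1.50059476e+00])}
knob_grip 0.8 [294.1, 171.8, 310.3, 194.2] 302.01851851851853 183.74537037037038
spindle 0.86 [292.3, 171.4, 310.4, 195.4] 302.0035971223
[... 417 characters left out ...]
571428572
{'clock': 0.8, 'qpos': array([ 1.44358837e+00,  2.55080382e-01,  1.08201210e-01,  1.33473019e-05,
       -1.42391374e+00, -2.84566870e-01]), 'joint_velocities': array([ 0.00108913, -0.00067495,  0.00045663, -0.00070766, -0.00029752,
        0.00051593]), 'joint_torque': array([-6.86489329e-04, -3.86364520e+01,  2.38057762e+01,  5.36753163e+00,
       -4.65218163e-04, -1.00585021e-05]), 'ee_pos': array([220.12557912, 504.01686664, 231.29602579]), 'tcp_rot': array([-3.14158567e+00, -1.17143924e-05, -4.11772870e-01]), 'ft_force': array([-0.08668729, -0.56957888, -0.03761048]), 'moment': array([-0.02373846,  0.00527978, -0.02879726]), 'grip_force': 0.0, 'grip_width': 85.45851246621714}
```

```bash
cat > h.py <<'E'
from plant import *
import cv2,numpy as np
from scipy.spatial.transform import Rotation as R
def ray(c,u,v):
    f=192/np.tan(np.radians(c["vertical_fov"])/2)
    return R.from_euler("xyz",c["rotation"]).apply([(u-c["cx"])/f,(v-c["cy"])/f,1])
def onz(c,u,v,z):
    d=ray(c,u,v); return c["xyz"]+d*(z-c["xyz"][2])/d[2]
def rect(c,mask,z):
    "mask outline put on the plane z: centre, size, angle"
    ys,xs=np.nonzero(mask); p=np.array([onz(c,u,v,z)[:2] for u,v in zip(xs,ys)],np.float32)
    return cv2.minAreaRect(p)
E
python3 - <<'E'
from h import *
c=calibration("top"); s=calibration("scene")
print("knob",onz(c,302,183.5,76),onz(s,287.2,218,76))
for n,(u,v),z in(("jar",(199,152),60),("w",(322,235),25),("roll",(249,240.5),30),):print(n,onz(c,u,v,z))
for u,v in((224.8,150),(329,190),(270,125),(280,213)):print(onz(c,u,v,52))
a=cv2.imread("pics/scene1.png");b=cv2.imread("pics/top1.png")
A=cv2.resize(a[110:300,180:370],(570,570));B=cv2.resize(b[110:270,180:345],None,fx=3.5,fy=3.5)
cv2.imwrite("pics/a.png",A);cv2.imwrite("pics/b.png",B)
E
```

```text
knob [527.04085473 107.23946669  76.        ] [529.02564836 103.04254478  76.        ]
jar [584.18860273 329.65032715  60.        ]
w [429.0798912   55.08986994  25.        ]
roll [405.94270104 209.5967128   30.        ]
[594.80029071 275.70694924  52.        ]
[522.39267261  47.64360236  52.        ]
[658.27341795 182.07943838  52.        ]
[465.86093643 148.30082198  52.        ]
```

View pics/a.png

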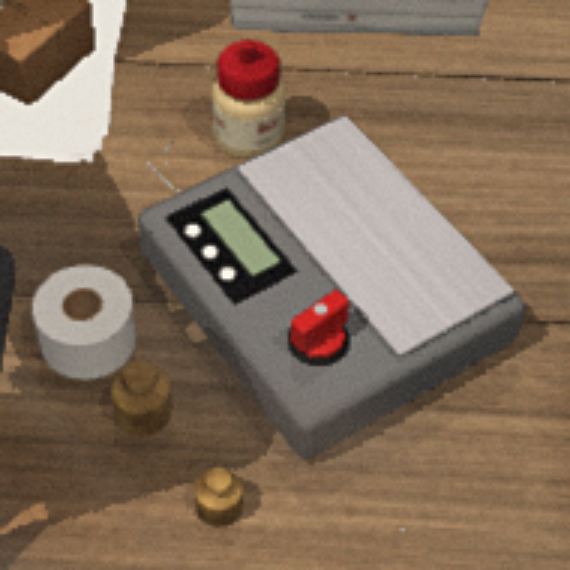

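View pics/b.png

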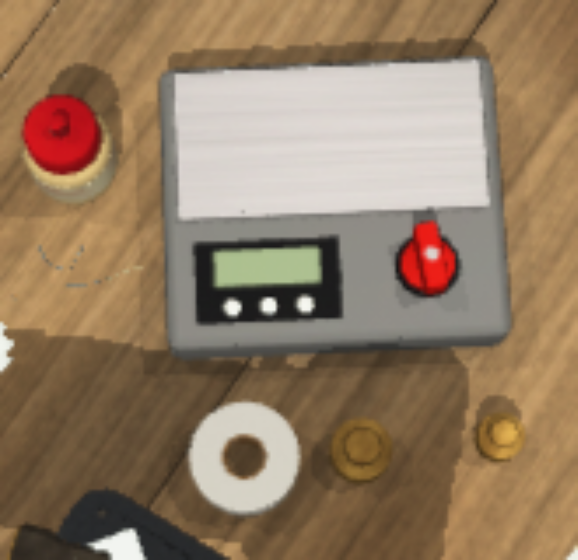

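```bash
python3 - <<'E'
from h import *
P=[528,105,190]
manip.move_pose(P,[np.pi,0,-np.pi+0.05])
st=manip.read_state();print(st["qpos"],st["ee_pos"],st["tcp_rot"],st["clock"])
c=calibration("wrist");f=grab_frame("wrist");cv2.imwrite("pics/w1.png",f);print(c)
for q in("knob_grip","spindle"):
    for m in masks_of("wrist",q)[:2]:
        print(q,m["p"],m["box"],rect(c,m["mask"],86 if q=="knob_grip" else 56))
E
```

```text
[ 4.88188693e-01  2.48020763e-01 -6.15585149e-03 -1.10621692e-04
 -1.31638309e+00 -2.00745198e+00] [527.97088263 105.60806247 190.06957838] [ 3.14139556e+00  1.69138613e-04 -3.09008746e+00] 2.6333
{'vertical_fov': 68.43565651734347, 'cx': 254.56573481076907, 'cy': 188.92555021323952, 'xyz': array([463.95886583, 100.87283776, 333.93401642]), 'rotation': array([2.87733556e+00, 6.25948159e-04, 1.62197358e+00])}
knob_grip 0.83 [240.8, 166.2, 275.4, 212.0] ((529.548095703125, 104.92537689208984), (41.33417510986328, 28.123287200927734), 2.938572645187378)
spindle 0.75 [236.5, 163.9, 276.0, 213.6] ((534.1884765625, 107.47354125976562), (47.64006042480469, 38.39585876464844), 40.47951126098633)
```

View pics/w1.png

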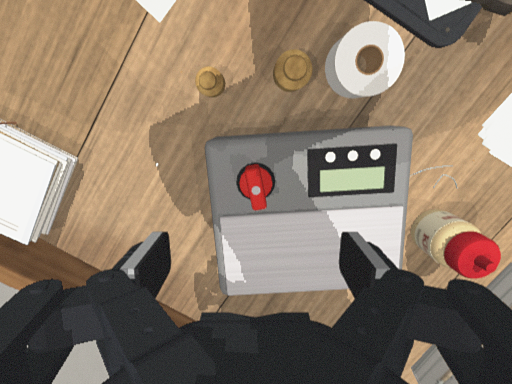

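```bash
python3 - <<'E'
from h import *
manip.line_to([529,105,108],v=120)
c=calibration("wrist");f=grab_frame("wrist")
hsv=cv2.cvtColor(f,cv2.COLOR_BGR2HSV)
np.save("c.npy",c,allow_pickle=True);cv2.imwrite("pics/w2full.png",f)
for m in masks_of("wrist","knob_grip")[:1]:
    l,t,r,b=[int(x) for x in m["box"]];print(m["p"],m["box"])
    l-=15;t-=15;r+=15;b+=15
    cv2.imwrite("pics/w2.png",cv2.resize(f[t:b,l:r],None,fx=5,fy=5,interpolation=cv2.INTER_NEAREST));print(l,t,r,b)
E
```

```text
0.97 [234.8, 183.3, 281.9, 249.9]
219 168 296 264
```

View pics/w2.png

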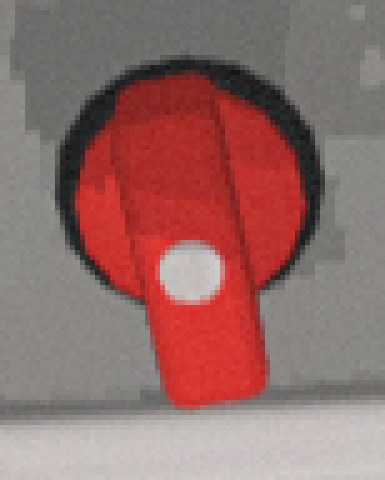

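```bash
python3 - <<'E'
from h import *
c=np.load("c.npy",allow_pickle=True).item()
w=lambda x,y,z:onz(c,219+x/5-.4,168+y/5-.4,z)[:2]
p=[w(*q,86) for q in((110,118),(215,110),(268,392),(170,408))]
a=(p[0]+p[1])/2;b=(p[2]+p[3])/2;print(p);print("len",np.linalg.norm(b-a),"ctr",(a+b)/2,"ang",np.arctan2(*(b-a)[::-1]),"width",np.linalg.norm(p[0]-p[1]))
print("dot",w(192,272,86))
L=w(57,180,56);Rr=w(322,180,56);T=w(185,57,56);print("bush y",(L+Rr)/2,np.linalg.norm(L-Rr),"front",T)
print(manip.read_state()["ee_pos"])
E
```

```text
[array([512.49809608,  94.20940705]), array([510.83767587, 107.00371189]), array([548.27065304, 115.99042247]), array([551.18345636, 103.43607698])]
len 39.13351672582873 ctr [530.69747034 105.1599046 ] ang 0.2348614077225411 width 12.901598024517085
dot [532.16769323 105.301312  ]
bush y [529.81874981 105.04144876] 38.78853472974841 front [511.39491085 103.44351219]
[529.65599965 105.2808937  109.02643688]
```

```bash
cat >> h.py <<'E'
def st(tag=""):
    s=manip.read_state(); f=s["ft_force"];m=s["moment"]
    print(tag,"t%.2f"%s["clock"],"p",s["ee_pos"].round(2),"yaw %.3f"%s["tcp_rot"][2],"F",f.round(1),"M",m.round(3),"w%.1f g%.0f"%(s["grip_width"],s["grip_force"]))
    return s
E
python3 - <<'E'
from h import *
o=[np.pi,0,-np.pi+.235]
manip.line_to([530.7,105.1,100],v=80,orientation=o)
st()
print(manip.line_to([530.7,105.1,67],v=60,max_force=6)); st("down")
manip.set_gripper(0); st("grip"); 
manip.sleep(.3);st()
f=grab_frame("wrist");cv2.imwrite("pics/w3.png",f[120:,100:420])
E
```

```text
t4.05 p [530.93 105.14 100.5 ] yaw -2.910 F [-0.3 -0.3  1. ] M [-0.016 -0.023 -0.019] w85.4 g0
False
down t4.75 p [530.86 105.08  67.02] yaw -2.907 F [ 0.3 -0.6  0.5] M [-0.013 -0.     0.018] w85.4 g0
grip t5.41 p [530.69 106.05  67.37] yaw -2.907 F [-3.   3.8  3.5] M [1.632 0.993 0.019] w13.0 g59
 t5.71 p [530.72 106.05  67.41] yaw -2.906 F [-2.6  4.3  3.9] M [1.69  1.095 0.02 ] w12.9 g60
```

View pics/w3.png

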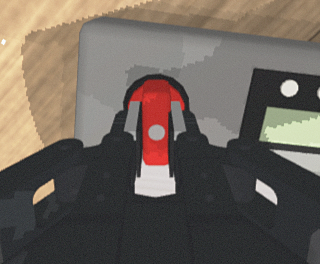

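```bash
cat >> h.py <<'E'
X,Y,Z0,A0=530.4,106.2,67.3,-np.pi+.235
def go(lift,a,v=12,mf=None):
    return manip.line_to([X,Y,Z0+lift],v=v,orientation=[np.pi,0,A0+a],max_force=mf)
E
python3 - <<'E'
from h import *
print(go(3,0)); st("lift3")
go(3,.2); st("turn .2")
go(3,.4); st("turn .4")
print(go(10,.4,v=10,mf=8)); st("probe .4")
E
```

```text
False
lift3 t6.20 p [530.36 106.21  69.86] yaw -2.907 F [ 1.4  3.  -5.8] M [ 0.989 -0.667  0.047] w12.7 g58
turn .2 t6.55 p [530.39 106.31  70.11] yaw -2.710 F [ 1.7  3.7 -5.7] M [ 1.181 -0.619 -0.015] w12.5 g58
turn .4 t6.90 p [530.39 106.4   70.23] yaw -2.512 F [ 1.2  4.4 -5.8] M [ 1.487 -0.521  0.056] w12.6 g59
True
probe .4 t7.44 p [530.2  106.64  74.14] yaw -2.508 F [ 4.3  0.2 -6.2] M [-0.071 -1.646  0.004] w12.6 g60
```

```bash
python3 - <<'E'
from h import *
for a in(.55,.7,.85,1.0,1.15,1.3):
    go(3,a-.08,v=25);go(3,a); hit=go(11.5,a,v=10,mf=9); s=st(f"probe {a} {hit}")
    if s["ee_pos"][2]-Z0>8.8: print("GAP");break
E
```

```text
probe 0.55 False t8.97 p [530.1  106.54  77.62] yaw -2.359 F [  4.6   5.  -13.5] M [ 1.986 -1.605  0.064] w12.6 g59
GAP
```

```bash
python3 - <<'E'
from h import *
manip.sleep(.3); st("settle")
go(9,.55);manip.sleep(.2); st("9"); go(6,.55);manip.sleep(.2); st("6"); go(4,.55);manip.sleep(.2); st("4")
E
```

```text
settle t9.28 p [530.12 106.56  77.61] yaw -2.359 F [  3.5   5.5 -12.9] M [ 1.969 -1.585  0.093] w12.5 g59
9 t9.83 p [530.29 106.42  75.86] yaw -2.359 F [ 2.9  5.7 -7.4] M [ 1.74  -0.948  0.05 ] w12.4 g60
6 t10.43 p [530.33 106.43  73.2 ] yaw -2.358 F [ 1.2  5.5 -5.9] M [ 1.844 -0.679  0.068] w12.2 g60
4 t10.95 p [530.37 106.42  71.21] yaw -2.358 F [ 1.2  5.3 -5.7] M [ 1.876 -0.572  0.02 ] w12.5 g60
```

```bash
cat > probe.py <<'E'
from h import *
import sys
for a in map(float,sys.argv[1:]):
    go(3,a-.05,v=25);go(3,a);manip.sleep(.15);s=st("low")
    for l in(6,8,9,10,11):
        go(l,a,v=12);manip.sleep(.15);s=st(f"{a} {l}")
        if s["ft_force"][2]<-11: break
    else: print("GAP");break
E
python3 probe.py .7 .85
```

```text
low t11.60 p [530.31 106.47  70.21] yaw -2.208 F [ 1.1  5.1 -6. ] M [ 1.995 -0.537  0.039] w12.5 g60
0.7 6 t12.15 p [530.29 106.48  73.14] yaw -2.208 F [ 1.1  5.7 -6.2] M [ 1.956 -0.585  0.01 ] w12.7 g60
0.7 8 t12.62 p [530.3  106.44  75.09] yaw -2.208 F [ 1.3  5.7 -5.8] M [ 1.979 -0.625  0.05 ] w12.4 g60
0.7 9 t13.02 p [530.31 106.47  76.05] yaw -2.208 F [ 1.8  5.8 -7.4] M [ 1.977 -0.666  0.016] w12.7 g60
0.7 10 t13.42 p [530.27 106.43  77.03] yaw -2.208 F [ 1.4  6.1 -6.5] M [ 1.963 -0.758 -0.023] w12.5 g60
0.7 11 t13.82 p [530.26 106.46  77.98] yaw -2.208 F [ 0.9  4.7 -7.5] M [ 1.92  -0.765  0.071] w12.7 g60
GAP
```

```bash
python3 - <<'E'
from h import *
for l in(12.5,14,14.6,15.2,15.8,16.4,17,17.6):
    go(l,.7,v=12);manip.sleep(.1);s=st(f"{l}")
    if s["ft_force"][2]<-11: break
E
```

```text
12.5 t14.19 p [530.28 106.48  79.47] yaw -2.208 F [ 1.7  5.1 -7.3] M [ 1.937 -0.826  0.057] w12.7 g60
14 t14.57 p [530.28 106.47  80.94] yaw -2.208 F [ 1.6  6.5 -7.3] M [ 1.934 -0.85   0.005] w12.8 g60
14.6 t14.92 p [530.29 106.47  81.54] yaw -2.208 F [ 2.4  4.9 -6.7] M [ 1.881 -0.835  0.012] w12.5 g60
15.2 t15.27 p [530.24 106.47  82.1 ] yaw -2.208 F [ 1.6  5.5 -8.2] M [ 1.902 -0.789 -0.011] w12.5 g60
15.8 t15.62 p [530.26 106.47  82.68] yaw -2.208 F [ 1.9  5.4 -7.5] M [ 1.991 -0.844  0.063] w12.5 g60
16.4 t15.97 p [530.27 106.44  83.27] yaw -2.208 F [ 2.3  5.3 -8.2] M [ 1.977 -0.879  0.049] w12.5 g60
17 t16.32 p [530.23 106.48  83.61] yaw -2.208 F [ 2.9  5.1 -8.5] M [ 1.972 -1.138  0.064] w12.2 g59
17.6 t16.67 p [530.17 106.48  83.74] yaw -2.208 F [  3.3   5.2 -11.9] M [ 1.957 -1.587 -0.007] w12.7 g59
```

```bash
cat > turn.py <<'E'
from h import *
l,a=15.4,.7
go(l,a);st("start")
while a<2.5:
    a+=.05; go(l,a); manip.sleep(.05)
    S=[manip.read_state()]
    for _ in range(3): manip.sleep(.02);S.append(manip.read_state())
    fz=np.mean([s["ft_force"][2] for s in S]);mz=np.mean([s["moment"][2] for s in S]);s=S[-1]
    print("a%.2f l%.1f z%.2f lag%.3f fz%.1f mz%.3f fxy %.1f %.1f t%.1f"%(a,l,s["ee_pos"][2]-67.4,A0+a-s["tcp_rot"][2],fz,mz,*s["ft_force"][:2],s["clock"]))
    if abs(mz)>.2 or fz<-18 or fz>8: print("STOP");break
    if fz>-5.5: l+=.4
    elif fz<-10: l-=.4
E
python3 turn.py
```

```text
start t17.00 p [530.27 106.49  82.21] yaw -2.208 F [ 1.9  6.2 -6.4] M [ 1.963 -0.821  0.01 ] w12.8 g60
a0.75 l15.4 z14.90 lag0.002 fz-7.3 mz0.011 fxy 1.9 5.2 t17.4
a0.80 l15.4 z14.88 lag0.002 fz-7.6 mz0.046 fxy 2.1 4.6 t17.7
a0.85 l15.4 z14.87 lag0.002 fz-7.6 mz0.035 fxy 0.8 5.7 t18.1
a0.90 l15.4 z14.87 lag0.002 fz-7.2 mz0.027 fxy 1.3 5.0 t18.4
a0.95 l15.4 z14.84 lag0.002 fz-7.1 mz0.024 fxy 1.7 5.3 t18.8
a1.00 l15.4 z14.83 lag0.002 fz-7.2 mz0.023 fxy 1.5 5.5 t19.1
a1.05 l15.4 z14.85 lag0.002 fz-7.5 mz0.010 fxy 1.5 5.9 t19.4
a1.10 l15.4 z14.82 lag0.002 fz-7.0 mz0.058 fxy 0.5 6.6 t19.8
a1.15 l15.4 z14.81 lag0.002 fz-7.7 mz0.037 fxy 1.1 5.5 t20.1
a1.20 l15.4 z14.81 lag0.002 fz-7.2 mz0.031 fxy 1.3 6.2 t20.5
a1.25 l15.4 z14.80 lag0.002 fz-7.3 mz-0.011 fxy 0.9 4.8 t20.9
a1.30 l15.4 z14.77 lag0.002 fz-7.1 mz0.009 fxy 2.0 6.1 t21.2
a1.35 l15.4 z14.78 lag0.002 fz-7.0 mz0.007 fxy 1.7 5.6 t21.6
a1.40 l15.4 z14.77 lag0.002 fz-7.9 mz0.048 fxy 1.2 6.2 t21.9
a1.45 l15.4 z14.74 lag0.002 fz-7.6 mz0.034 fxy 0.3 5.7 t22.2
a1.50 l15.4 z14.81 lag0.002 fz-7.2 mz0.052 fxy 0.6 6.9 t22.6
a1.55 l15.4 z14.93 l
[... 335 characters left out ...]
-0.2 6.3 t24.7
a1.85 l16.2 z15.86 lag0.002 fz-4.7 mz0.025 fxy 0.1 6.1 t25.1
a1.90 l16.6 z16.11 lag0.002 fz-5.5 mz0.039 fxy -0.7 6.3 t25.4
a1.95 l17.0 z16.36 lag0.002 fz-6.3 mz0.024 fxy -0.0 6.6 t25.8
a2.00 l17.0 z16.49 lag0.002 fz-5.8 mz0.012 fxy -0.4 6.1 t26.1
a2.05 l17.0 z16.59 lag0.002 fz-5.0 mz0.038 fxy -0.1 5.8 t26.4
a2.10 l17.4 z16.84 lag0.002 fz-5.4 mz0.030 fxy -0.6 5.8 t26.8
a2.15 l17.8 z17.07 lag0.002 fz-6.8 mz0.044 fxy 0.1 5.9 t27.1
a2.20 l17.8 z17.15 lag0.002 fz-6.4 mz0.022 fxy 0.4 5.3 t27.5
a2.25 l17.8 z17.25 lag0.002 fz-5.7 mz0.020 fxy -0.4 6.3 t27.9
a2.30 l17.8 z17.29 lag0.002 fz-5.1 mz-0.085 fxy -0.2 5.5 t28.2
a2.35 l18.2 z17.39 lag0.003 fz-7.4 mz-0.286 fxy -0.5 6.9 t28.6
STOP
```

```bash
python3 - <<'E'
from h import *
go(18,2.29);st()
for l in(17.6,17.2,16.8,16.4):
    go(l,2.29);manip.sleep(.1);s=st(f"{l}")
    if s["ft_force"][2]>-1.5:break
manip.set_gripper(60);manip.sleep(.2);s=st("open")
p=s["ee_pos"];manip.line_to([p[0],p[1],125],v=80,orientation=[np.pi,0,A0+2.29]);st()
manip.line_to([480,106,170],v=120)
f=grab_frame("wrist");cv2.imwrite("pics/w4.png",f);g=grab_frame("scene");cv2.imwrite("pics/s4.png",cv2.resize(g[110:300,180:370],(570,570)))
E
```

```text
t28.80 p [529.59 106.74  84.75] yaw -0.619 F [ 0.4  7.5 -6.5] M [ 2.516 -0.047 -0.071] w12.5 g60
17.6 t29.15 p [529.64 106.7   84.68] yaw -0.619 F [-0.1  7.  -4. ] M [ 2.506  0.321 -0.106] w12.4 g60
17.2 t29.50 p [529.71 106.71  84.62] yaw -0.619 F [-2.5  6.6 -2.1] M [ 2.527  0.632 -0.091] w12.5 g61
16.8 t29.85 p [529.77 106.7   84.53] yaw -0.618 F [-2.2  6.6 -0.4] M [ 2.5    0.908 -0.174] w12.5 g61
open t30.57 p [530.37 106.13  84.1 ] yaw -0.617 F [-0.1 -1.  -0.5] M [-0.019 -0.042 -0.019] w60.4 g0
 t31.23 p [530.07 106.12 124.66] yaw -0.617 F [-0.3 -0.   0.1] M [-0.017 -0.035  0.038] w59.8 g0
```

View pics/s4.png

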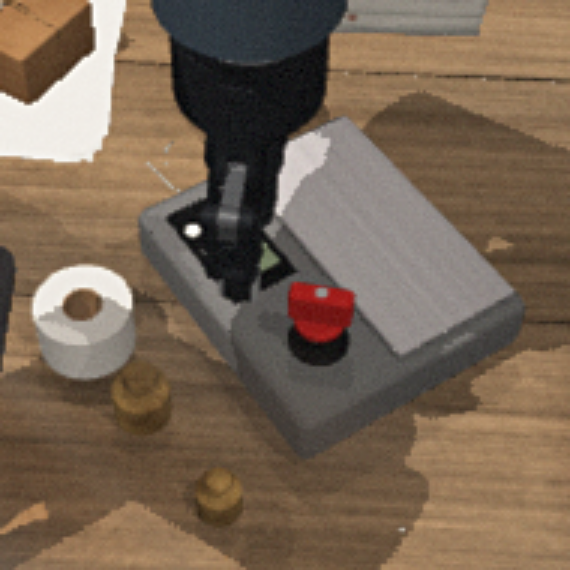

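View pics/w4.png

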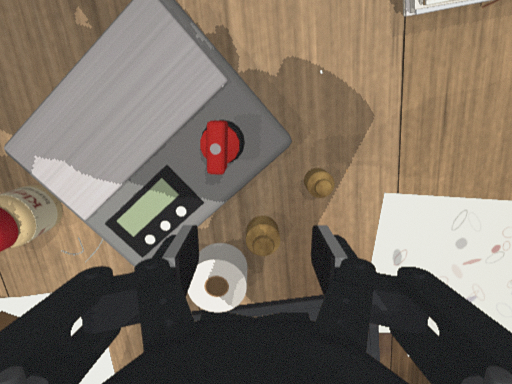

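The released knob stands well clear of the bush (at (320,310) in the scene crop), turned to where I left it. The weights, the label roll and the glue jar have not moved.

```bash
python3 -c "
from plant import manip
print(manip.close_job())"
```

```text
the job is handed in; nothing more can be done
None
```

The job is handed in: the screw went up through the gap about 0.7 rad from the start, was driven to its stop (about 2.3 rad), and stayed up by itself when released, at about 17 mm by the arm's readings, with the bystanders where they stood; no verdict was returned.

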